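# Slack off the hold-down, slide the board out to its saw line and hold it

### The arm

A 7-joint arm with a two-finger parallel gripper is mounted at the origin on the work surface. World frame = base frame: x ahead of the robot, y to its left, z up, the work surface at z = 0. Lengths are in m, angles in rad, forces in N, time in s.
With the tool pointing down it reaches from about 0.4 to 0.9 m from the base axis. Payload 5.5 kg.
Tool frame: the origin (TCP) lies midway between the tips of the shut fingers; the grasp point (between the pads) lies 19 mm behind it; z points along the fingers, y is the line along which they close (so a half turn about z gives the same grasp; the last joint's range is limited). The gripper opens to 92 mm and grips with 3 to 60 N. Pads are 19 mm wide; open, the fingers measure 130 mm over their backs; the gripper's body (75 mm by 190 mm) begins 47 mm behind the grasp point.
Start: joints at [-0.962, 0.501, -0.427, 1.55, 0.221, 1.138, -0.21], TCP at [0.22, 0.612, 0.227] pointing down, gripper open.
Joint ranges: [-2.88, 2.88], [-0.31, 2.03], [-1.54, 1.56], [0.2, 2.42], [-1.41, 4.55], [0.19, 2.02], [-2.57, 2.57]. Speed limits (rad/s): [2.57, 2.57, 3.14, 3.14, 3.14, 3.14, 3.14].

### API

Orientations are given as a unit quaternion [x, y, z, w].
In Python, from workcell import env gives the robot as it stands. Calls block until the motion is done:
- env.move_to(position, orientation): joint-space move of the TCP to a pose.
- env.movel(position, feed=0.15, ori=None, threshold=None): straight line of the TCP; ori=None keeps the orientation; feed is the mean speed in m/s. With threshold (N) it stops when the force on the tool has changed by that much, and returns True; else False.
- env.set_joints(angles): joint-space move.
- env.command_gripper(opening, strength=None): opening from 0.0 (shut) to 1.0 (fully open); strength is the grip in N (None keeps the last); returns when the fingers have stopped.
- env.dwell(seconds).
- env.inverse_kinematics(position, orientation): joint angles nearest the present ones, or None.
- env.observe(): the state.
- env.get_image(name): name is "scene" or "top" or "wrist"; returns the picture (384x512x3 uint8, red, green, blue); there is no depth.
- env.calibration(name): a dict with "fx", "fy", "cx", "cy" (pixels), "extrinsics" (4x4, takes a point from camera to world coordinates); the wrist camera has in their place "mount" (4x4, takes a point from camera to tool coordinates, whose origin is the TCP and whose axes are the flange's). Camera axes: x right, y down, z forward; pixel columns grow to the right and rows downward; lengths in m; the calibration is good to about 2 mm. A picture is of the moment at which its call begins: read the wrist's pose just before it. calibration takes no time and is no camera call.
A pose or a line that the arm cannot do raises env.PlanningError and nothing moves.
- env.close_job(): hands the job in; it is judged then, once.
The state is a dict: "clock": time; "joint_positions": joint angles; "dq": joint speeds; "joint_efforts": joint torques, N m; "ee_pos": TCP position; "ee_rot": TCP orientation; "contact_force": force on the tool from outside, world axes, zero at the start; "ft_torque": the same for the moment, N m; "opening": opening from 0.0 (shut) to 1.0 (fully open); "grip_force": force on a finger pad.
Only numpy, scipy, OpenCV 4.12 (cv2) and the standard library are available. Lean on these libraries where they do the work, as an engineer would, in place of code of your own. Each camera call takes 0.05 s, during which the arm holds its last target. There are 200 camera calls.

### The job

Slack off the hold-down on the steel sawing stand by a good full turn of its handwheel, anticlockwise seen from above, until the screw comes up against its stop. Then take the wooden board by its inner end and slide it out under the slack hold-down until the black saw line lies right along the stand's outer edge, keeping the board square to that edge and flat on the stand; more than half of it then hangs out, so do not let it tip. Finish still holding the board flat there by hand, ready for me to screw the hold-down back down, and leave the things lying around on the bench alone.

Things in the scene. Friction and masses are not known exactly. Their poses are not given: they have to be found in the camera images.
- edge (a point): mid-point of the outer edge of the stand's dark steel top plate, on its top face, 90 mm above the bench. Axes are the stand's (turned up to 0.3 rad): -y points outward over the edge, to the robot's right; +y inward along the plate; z up. The plate reaches 360 mm from here along +y and 75 mm to each side in x. The stand is fixed to the bench
- wheel_centre (a point): centre of the hold-down's steel handwheel (100 mm across, level, vertical axis), at the top face of its rim, about 138 mm above the plate; its axes turn with the wheel
- knob_grip (a point): middle of the black upright crank knob on the wheel's rim, 40 mm from the wheel's axis: 22 mm in diameter, grip 50 mm long; this point is 38 mm above the rim's top face and 28 mm below the knob's top. The knob spins freely on its own pin, so it can be held and carried round without turning the gripper
- handwheel (a joint): turn of the handwheel in rad, growing anticlockwise seen from above (slackening). Starts between 0 and 0.2 with the foot nipping the board; the stop is at 6.9. One turn lifts screw, foot, wheel and knob by 6 mm. It stays where it is left and takes about 3 to 4 N at the knob
- board: the pale ash board, 48 mm wide (its x), 550 mm long (its y), 24 mm thick (z), 0.35 to 0.55 kg; origin at the centre of its underside. -y is the outer end, hanging out over the edge; +y the inner end (tail). It starts nipped under the hold-down, up to 0.07 rad out of square, its saw line 40 to 120 mm short of the edge
- saw_line (a point): the black felt-pen line, 5 mm wide, squared across the board's top and sides, 300 mm from its outer end, 250 mm from its inner end; this point is mid-width on the top face. With the line at the stand's edge the board's middle is 25 mm beyond the edge, so unheld it tips
- board_tail (a point): a place to take hold of the board: mid-width, half-way up its thickness (12 mm above the plate), 25 mm from the inner end; axes as the board's. Fingers close across the 48 mm width; the plate lies under them
- hold_down: the hold-down's screw with foot, handwheel and knob, 75 mm inward of the edge on the plate's middle line; origin at the centre of the foot's underside (32 mm across), which nips the board at the start and stands over 5 mm clear once slack. It runs in a blue arm (top 88 mm above the plate) on a blue upright on the robot's side of the board
- hammer: ball hammer lying on the bench to the left of the stand, 280 mm long; to be left alone
- tub: white plastic tub with an orange band, 84 mm across, 80 mm high, standing on the bench; origin under its centre; to be left alone
- bolt_bin: blue open bin of bolts, 150 x 110 x 60 mm; origin under its centre; to be left alone
- saw: tenon saw lying flat at the far left, 350 mm long, dark wooden handle; to be left alone

How it is judged:
On the way:
1. the hold-down is slacked off by a full turn, up to its stop (wheel beyond 6.5 rad) (value of joint handwheel above 6.5 rad), for 0.2 s.
At the end, for the whole second after the job is handed in: line within 5 mm of the outer edge (20 mm sideways), board square within 0.05 rad, flat (tilt < 0.025 rad, height within 4 mm), still, held by the fingers (> 1 N), untouched by the hold-down, which is still slack (wheel > 6.3 rad); bystanders moved < 30 mm (y of saw_line in the frame of edge between -0.005 and 0.005 m and x of saw_line in the frame of edge between -0.02 and 0.02 m and z of saw_line in the frame of edge between 0.02 and 0.028 m and angle between the y axis of board and the y axis of edge, either way round below 0.05 rad and angle between board's own z axis and vertical below 0.025 rad and linear speed of board below 0.01 m/s and contact force between the fingers and board above 1 N and contact force between board and hold_down below 0.5 N and value of joint handwheel above 6.3 rad and distance of each of hammer, tub, bolt_bin, saw from where it was at the start of the episode below 0.03 m); the arm keeps its last pose, push and grip.
It fails at once if the board tips (tilts over 0.04 rad) (angle between board's own z axis and vertical above 0.04 rad).
It fails at once if a bystander is moved by more than 30 mm (distance of any of hammer, tub, bolt_bin, saw from where it was at the start of the episode above 0.03 m).
It also fails if it takes over 54 s, if anything falls off the work surface, if the arm or the gripper's body presses on something with over 40 N, if the wrist force passes 120 N, or if a joint passes its speed limit or range.

## Working session

There is one attempt and no reset: what is moved stays moved. The work goes in short steps, each a Python script; the robot and the scene stay as the last script left them, time stands still between calls to the robot, and variables do not carry over. Pictures are saved under pics/ and viewed, at most 10 in all, crops included, and the job is handed in when it is done.

```bash
mkdir -p pics; ls; python3 - <<'E'
from workcell import env
import cv2,numpy as np
np.set_printoptions(precision=4,suppress=True)
ims=[]
for n in ["scene","top"]:
    im=env.get_image(n); cv2.imwrite(f"pics/{n}0.png",cv2.resize(im[:,:,::-1],(800,600),interpolation=cv2.INTER_CUBIC))
    c=env.calibration(n); print(n,c)
o=env.observe(); print(o)
E
```

```text
pics
scene {'fx': 391.4577599842154, 'fy': 391.4577599842154, 'cx': 258.18745155675253, 'cy': 189.91389141583912, 'extrinsics': array([[ 0.6541,  0.4846, -0.5808,  1.2968],
       [ 0.7562, -0.4361,  0.4879, -0.3937],
       [-0.0168, -0.7583, -0.6517,  0.9469],
       [ 0.    ,  0.    ,  0.    ,  1.    ]])}
top {'fx': 426.27746584179164, 'fy': 426.27746584179164, 'cx': 255.36997864257742, 'cy': 190.2697690206338, 'extrinsics': array([[ 0.0088, -0.9953,  0.0961,  0.4709],
       [-1.    , -0.0089, -0.001 ,  0.1897],
       [ 0.0018, -0.0961, -0.9954,  1.5347],
       [ 0.    ,  0.    ,  0.    ,  1.    ]])}
{'clock': 0.1, 'joint_positions': array([-0.9618,  0.5018, -0.4268,  1.5514,  0.2208,  1.1383, -0.2103]), 'dq': array([ 0.0009, -0.0019, -0.0006, -0.0042,  0.0003, -0.0001,  0.0005]), 'joint_efforts': array([ -0.0112, -56.7875,  -5.8386, -27.9916,  -0.069 ,   0.0241,
         0.    ]), 'ee_pos': array([0.2201, 0.6109, 0.2258]), 'ee_rot': array([ 0.172 ,  0.9851, -0.0009, -0.0002]), 'contact_force': array([0.7631, 0.2587, 0.5104]), 'ft_torque': array([0.0171, 0.016 , 0.0154]), 'grip_force': 0.0, 'opening': 1.0038389523211624}
```

View pics/scene0.png

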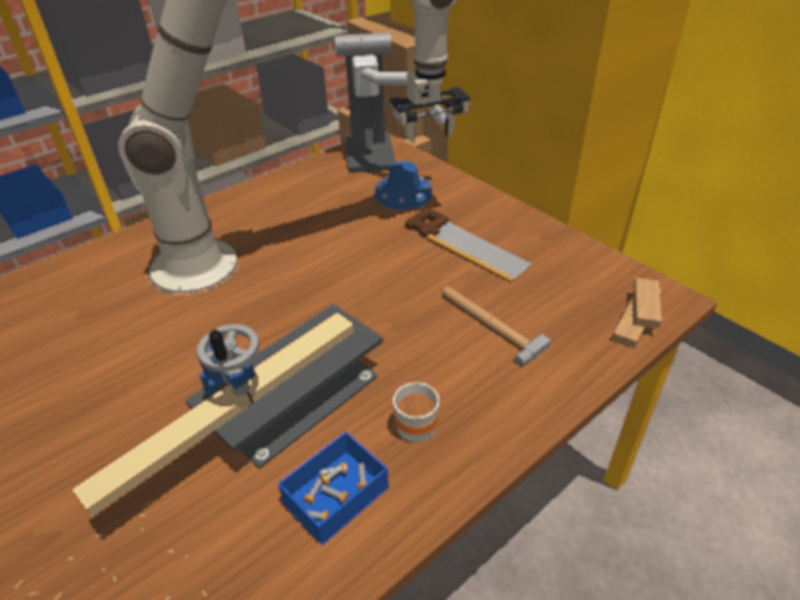

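View pics/top0.png

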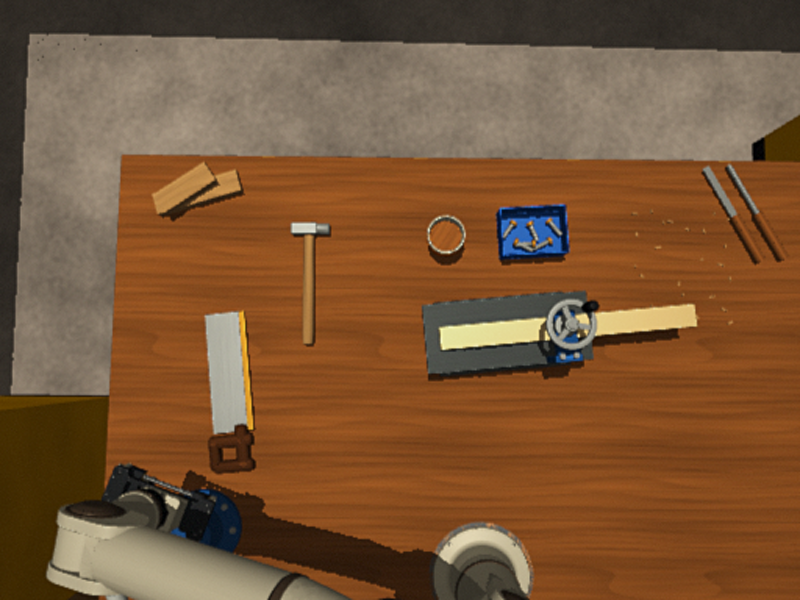

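```bash
cat > h.py <<'E'
from workcell import env
import cv2,numpy as np
from scipy.spatial.transform import Rotation as R
np.set_printoptions(precision=4,suppress=True)
def ray(name,uv,z,T=None):
    c=env.calibration(name); T=c["extrinsics"] if T is None else T
    d=T[:3,:3]@np.array([(uv[0]-c["cx"])/c["fx"],(uv[1]-c["cy"])/c["fy"],1.])
    return T[:3,3]+d*(z-T[2,3])/d[2]
def pose_T():
    o=env.observe(); T=np.eye(4); T[:3,:3]=R.from_quat(o["ee_rot"]).as_matrix(); T[:3,3]=o["ee_pos"]; return T
def wristT(): return pose_T()@env.calibration("wrist")["mount"]
def down(yaw): # tool z down, tool y axis at angle yaw in world xy
    y=np.array([np.cos(yaw),np.sin(yaw),0]);z=np.array([0,0,-1.]);x=np.cross(y,z)
    return R.from_matrix(np.c_[x,y,z]).as_quat()
E
python3 - <<'E'
from h import *
s=512/800
P=lambda u,v,z:ray("top",(u*s,v*s),z)
for n,u,v,z in [("tailA",440,327,.114),("tailB",442,349,.114),("tipA",695,305,.114),("tipB",698,326,.114),("pl tl",422,305,.09),("pl bl",428,377,.09),("pl tr",587,292,.09),("wheel",571,324,.228),("knobtop",591,306,.294),("tub",446,236,.08),("bin",533,232,.06)]:
    print(n,P(u,v,z))
print(env.calibration("wrist"))
for yaw in np.arange(0,6.28,.4):
  for p in [(.6,.0,.45),(.55,-.05,.38),(.6,.15,.11)]:
    q=env.inverse_kinematics(np.array(p),down(yaw)); print(round(yaw,1),p,q) if q is not None else print(round(yaw,1),p,None)
E
```

```text
tailA [0.5452 0.1003 0.114 ]
tailB [0.4985 0.0959 0.114 ]
tipA [ 0.5973 -0.4459  0.114 ]
tipB [ 0.5523 -0.4508  0.114 ]
pl tl [0.5941 0.1381 0.09  ]
pl bl [0.4385 0.1243 0.09  ]
pl tr [ 0.6258 -0.2218  0.09  ]
wheel [ 0.5475 -0.1499  0.228 ]
knobtop [ 0.5776 -0.1707  0.294 ]
tub [0.7487 0.0854 0.08  ]
bin [ 0.7634 -0.1114  0.06  ]
{'fx': 311.6184973366511, 'fy': 311.6184973366511, 'cx': 259.4982531428571, 'cy': 191.13441796409663, 'mount': array([[ 0.    , -0.9677, -0.252 ,  0.067 ],
       [ 1.    ,  0.0004, -0.0015, -0.    ],
       [ 0.0016, -0.252 ,  0.9677, -0.1587],
       [ 0.    ,  0.    ,  0.    ,  1.    ]])}
0.0 (0.6, 0.0, 0.45) [-0.1177  0.2575  0.0949  1.3613 -0.0242  1.5239 -0.0247]
0.0 (0.55, -0.05, 0.38) [-0.1022  0.181   0.1691  1.6077 -0.031   1.3555  0.0708]
0.0 (0.6, 0.15, 0.11) [-0.2585  0.5416 -0.0399  1.7371  0.027   0.8635 -0.3102]
0.4 (0.6, 0.0, 0.45) [-0.0909  0.2576  0.0601  1.3603 -0.0153  1.5241  0.3679]
0.4 (0.55, -0.05, 0.38) [-0.0807  0.1809  0.1438  1.6069 -0.0264  1.3556  0.4665]
0.4 (0.6, 0.15, 0.11) [-0.2023  0.5443 -0.1148  1.7349  0.0779  0.8668  
[... 2628 characters left out ...]
-0.176   0.2582  0.171   1.3635 -0.0435  1.5236 -1.0917]
5.2 (0.55, -0.05, 0.38) [-0.1494  0.1816  0.2246  1.6092 -0.0412  1.3554 -1.0027]
5.2 (0.6, 0.15, 0.11) [-0.4061  0.5447  0.157   1.7427 -0.1069  0.8625 -1.285 ]
5.6 (0.6, 0.0, 0.45) [-0.1572  0.2578  0.1464  1.3628 -0.0373  1.5237 -0.697 ]
5.6 (0.55, -0.05, 0.38) [-0.1345  0.1814  0.2071  1.6087 -0.038   1.3554 -0.6058]
5.6 (0.6, 0.15, 0.11) [-0.3542  0.5419  0.0877  1.7407 -0.0596  0.8616 -0.9234]
6.0 (0.6, 0.0, 0.45) [-0.1351  0.2576  0.1176  1.3619 -0.0299  1.5238 -0.3031]
6.0 (0.55, -0.05, 0.38) [-0.1167  0.1812  0.1861  1.6081 -0.0341  1.3555 -0.2094]
6.0 (0.6, 0.15, 0.11) [-0.2983  0.5409  0.0131  1.7386 -0.0089  0.8621 -0.5644]
```

```bash
python3 - <<'E'
from h import *
env.move_to(np.array([.54,-.03,.43]),down(.09))
T=wristT(); im=env.get_image("wrist"); np.save("T1.npy",T); cv2.imwrite("pics/w1raw.png",im[:,:,::-1])
cv2.imwrite("pics/w1.png",cv2.resize(im[:,:,::-1],(800,600),interpolation=cv2.INTER_CUBIC)); print(env.observe()["clock"],pose_T())
E
```

```text
2.7833 [[-0.092   0.9958 -0.0007  0.5401]
 [ 0.9958  0.092   0.0002 -0.0288]
 [ 0.0003 -0.0007 -1.      0.4296]
 [ 0.      0.      0.      1.    ]]
```

View pics/w1.png

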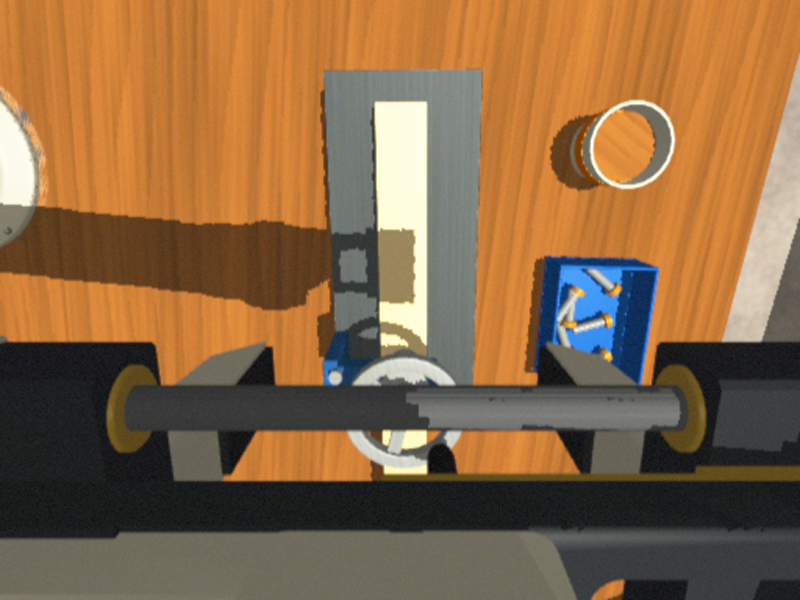

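```bash
python3 - <<'E'
from h import *
T=np.load("T1.npy"); s=.64
for n,u,v,z in [("pl L",323,70,.09),("pl R",481,70,.09),("tl",374,101,.114),("tr",427,101,.114),("plRedge",472.5,384,.09),("bL",384,472,.114),("bR",428,340,.114),("whl",403,410,.228)]:
    print(n,ray("wrist",(u*s,v*s),z,T))
env.move_to(np.array([.57,-.25,.43]),down(.09))
T=wristT(); im=env.get_image("wrist"); np.save("T2.npy",T)
cv2.imwrite("pics/w2.png",cv2.resize(im[:270,100:460,::-1],(800,600),interpolation=cv2.INTER_CUBIC)); print(env.observe()["clock"],pose_T()[:3,3])
E
```

```text
pl L [0.4481 0.1233 0.09  ]
pl R [0.5963 0.137  0.09  ]
tl [0.4997 0.0975 0.114 ]
tr [0.5478 0.1019 0.114 ]
plRedge [ 0.629  -0.1817  0.09  ]
bL [ 0.5401 -0.2851  0.114 ]
bR [ 0.5726 -0.1267  0.114 ]
whl [ 0.5493 -0.1487  0.228 ]
3.725 [ 0.5709 -0.2471  0.43  ]
```

View pics/w2.png

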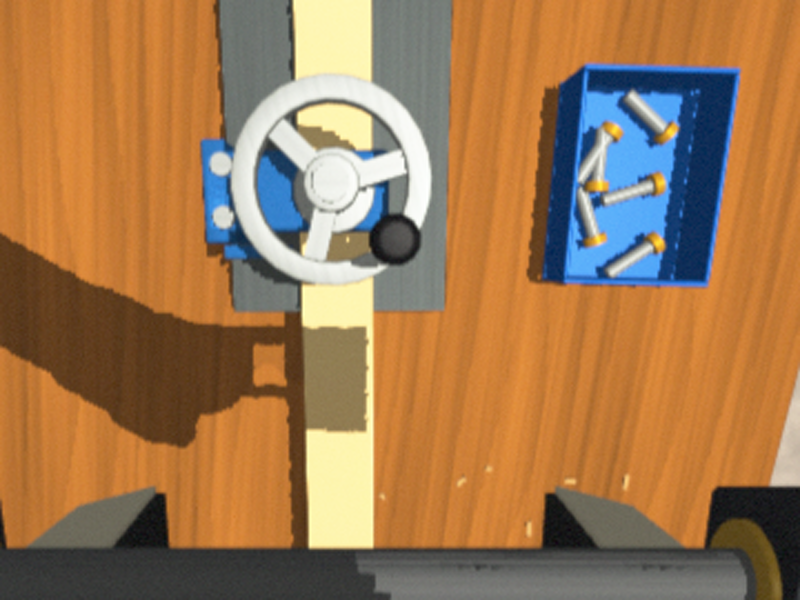

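```bash
python3 - <<'E'
from h import *
T=np.load("T2.npy")
P=lambda u,v,z: ray("wrist",(100+(u+.5)*360/800-.5,(v+.5)*270/600-.5),z,T)
for n,u,v,z in [("edge L",235,311,.09),("edge R",444,310,.09),("plR",450,20,.09),("plL",218,20,.09),("bL0",294,20,.114),("bR0",372,20,.114),("bL1",309,540,.114),("bR1",374,540,.114),("wheel",331,179.5,.228),("wl",231,179,.225),("wr",431,179,.225),("knobtop",395,239,.294)]:
    print(n,P(u,v,z))
E
```

```text
edge L [ 0.4839 -0.234   0.09  ]
edge R [ 0.6322 -0.2196  0.09  ]
plR [ 0.613  -0.0351  0.09  ]
plL [ 0.4639 -0.0489  0.09  ]
bL0 [ 0.5152 -0.051   0.114 ]
bR0 [ 0.563  -0.0465  0.114 ]
bL1 [ 0.5505 -0.3942  0.114 ]
bR1 [ 0.5983 -0.3898  0.114 ]
wheel [ 0.5502 -0.1509  0.228 ]
wl [ 0.5006 -0.155   0.225 ]
wr [ 0.5995 -0.1458  0.225 ]
knobtop [ 0.5809 -0.1771  0.294 ]
```

```bash
python3 - <<'E'
from h import *
C=np.array([.5503,-.1515]); th0=-.707; q=down(.097)
def p(a,z=.247): return np.array([*(C+.04*np.array([np.cos(th0+a),np.sin(th0+a)])), z+.006*a/(2*np.pi)])
env.move_to(p(0,.32),q)
print("down",env.movel(p(0),feed=.12,threshold=10),pose_T()[:3,3])
env.command_gripper(0.0,15); o=env.observe(); print(o["clock"],o["opening"]*92,o["grip_force"],o["contact_force"])
a=0
while a<6.5-1e-6:
    a+=.25; env.movel(p(a),feed=.08)
    o=env.observe(); F=o["contact_force"]
    if round(a/.25)%4==0: print(round(a,2),round(o["clock"],2),F,np.hypot(*F[:2]),o["opening"]*92)
    if np.hypot(*F[:2])>25: print("high",a,F); break
E
```

```text
down False [ 0.5814 -0.1782  0.2481]
6.1667 21.273501255030055 14.999214960880636 [ 0.9328 -0.4859 -1.2668]
1.0 7.27 [-1.7724 -2.4554 -5.2907] 3.0283091579237658 21.717545721406218
2.0 8.37 [-0.9478 -2.7021 -9.4465] 2.863561638956673 21.749438726000456
3.0 9.47 [ 1.9383 -1.3931 -9.4445] 2.387042155525798 21.774029865737916
4.0 10.57 [-1.3962  2.1568 -0.2131] 2.5693092140593623 21.637271075685565
5.0 11.67 [-3.4981 -2.1505  3.9551] 4.106252292780917 21.59945897727672
6.0 12.77 [ 0.3313 -2.4486  5.6486] 2.4709555277020705 21.44287614128802
```

```bash
python3 - <<'E'
from h import *
C=np.array([.5503,-.1515]); th0=-.707; q=down(.097)
def p(a,z=.247): return np.array([*(C+.04*np.array([np.cos(th0+a),np.sin(th0+a)])), z+.006*a/(2*np.pi)])
a=6.5
while a<7.2:
    a+=.05; env.movel(p(a),feed=.05); env.dwell(.05)
    F=env.observe()["contact_force"]; t=np.array([-np.sin(th0+a),np.cos(th0+a)])
    print(round(a,2),F,F[:2]@t)
    if -F[:2]@t>10: break
d=pose_T()[:2,3]-C; print("angle",np.arctan2(d[1],d[0])-th0+2*np.pi,np.hypot(*d))
env.dwell(.3); env.movel(p(a-.03),feed=.05); env.command_gripper(1.0)
x=pose_T()[:3,3]; env.movel([x[0],x[1],.34],feed=.15)
env.move_to(np.array([.57,-.25,.43]),q)
T=wristT(); im=env.get_image("wrist"); np.save("T3.npy",T)
cv2.imwrite("pics/w3.png",cv2.resize(im[:270,100:460,::-1],(800,600),interpolation=cv2.INTER_CUBIC)); print(env.observe()["clock"])
E
```

```text
6.55 [-0.3322 -1.8503  5.0609] -1.8154450892366445
6.6 [-1.435  -3.3156  5.1716] -3.6121746574038043
6.65 [-0.0367 -3.2674  5.6668] -3.092362745739945
6.7 [-0.4055 -2.9593  4.4444] -2.9516031378165497
6.75 [-2.0053 -5.1414  5.7118] -5.470841672915664
6.8 [-1.617  -6.4707  5.1484] -6.659706113425175
6.85 [-2.5813 -8.0686  5.2763] -8.350150647922469
6.9 [-2.9625 -8.4529  4.981 ] -8.685410631809487
6.95 [ -3.1696 -10.2879   4.61  ] -10.40694637872044
angle 6.8571501035021845 0.03905124698592272
19.1333
```

View pics/w3.png

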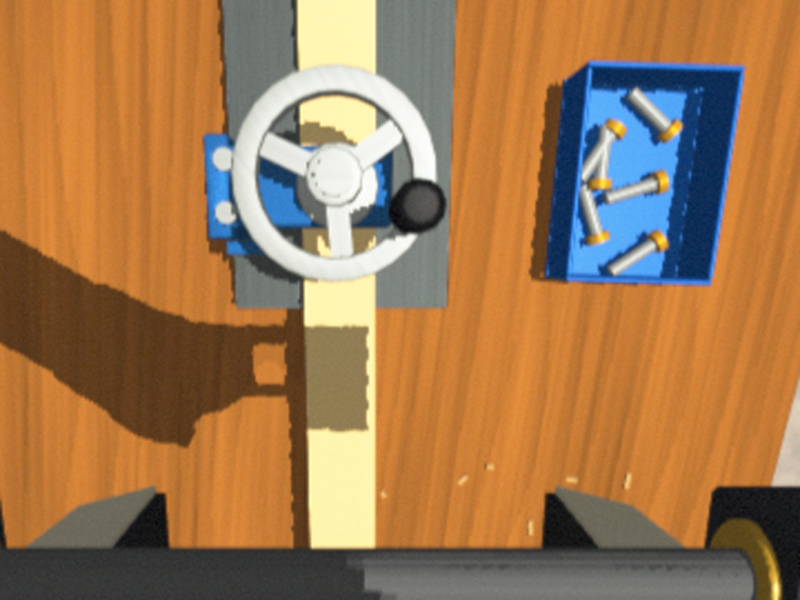

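```bash
python3 - <<'E'
from h import *
q=down(.1027)
env.move_to(np.array([.5264,.0748,.30]),q)
env.movel([.5264,.0748,.13],feed=.15)
print(env.movel([.5264,.0748,.092],feed=.04,threshold=6),pose_T()[:3,3])
env.command_gripper(0.0,40); env.dwell(.2); o=env.observe()
print(o["clock"],o["opening"]*92,o["grip_force"],o["contact_force"],o["ee_pos"])
T=wristT(); im=env.get_image("wrist"); np.save("T4.npy",T)
cv2.imwrite("pics/w4raw.png",im[:,:,::-1])
cv2.imwrite("pics/w4.png",cv2.resize(im[:,:,::-1],(800,600),interpolation=cv2.INTER_CUBIC))
E
```

```text
False [0.5266 0.0748 0.0922]
23.8083 47.96485190825081 40.000017285346985 [-0.0217  0.3337 -0.0863] [0.5264 0.0748 0.092 ]
```

View pics/w4.png

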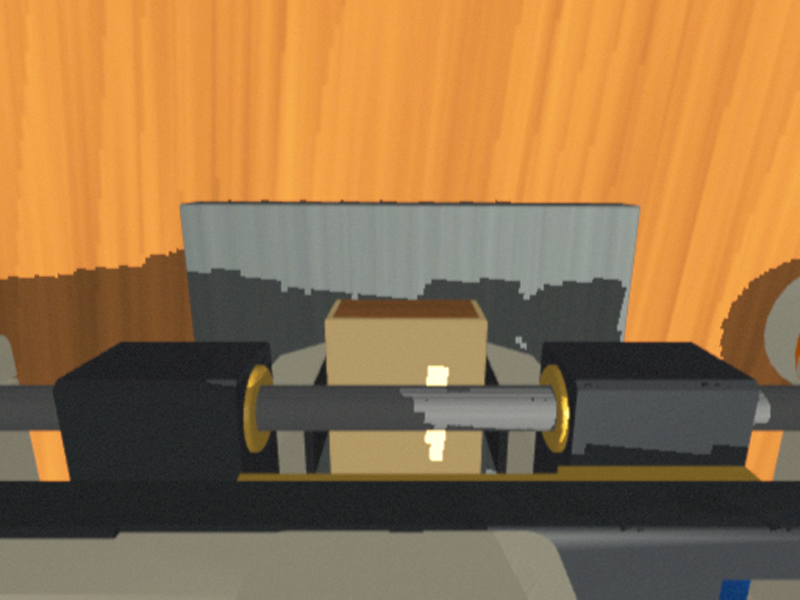

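```bash
cat > st.py <<'E'
from h import *
yw=.098; E0=np.array([.558,-.2268]); X=np.array([np.cos(yw),np.sin(yw)]); Y=np.array([-np.sin(yw),np.cos(yw)])
E
python3 - <<'E'
from st import *
T=np.load("T4.npy")
P=lambda u,v,z: ray("wrist",((u+.5)*.64-.5,(v+.5)*.64-.5),z,T)[:2]
a,b,c,d,e,f=P(181,205,.09),P(638,207,.09),P(327,319,.114),P(486,319,.114),P(331,301,.09),P(481,301,.09)
print(a,b,c,d,e,f,"yaw",np.arctan2(*(b-a)[::-1]),np.arctan2(*(d-c)[::-1]))
m=(a+b)/2
for t in (c,d,(c+d)/2,(e+f)/2): print("rel inner edge", (t-m)@X,(t-m)@Y, "rel E0",(t-E0)@X,(t-E0)@Y)
print("len/width",np.linalg.norm(b-a),np.linalg.norm(d-c))
E
```

```text
[0.4482 0.1236] [0.596  0.1382] [0.501  0.0976] [0.5474 0.1023] [0.4987 0.0964] [0.5496 0.1017] yaw 0.09827189275357212 0.10245630323454324
rel inner edge -0.024239741456633133 -0.031133331087985713 rel E0 -0.02498935760171358 0.3283969013259921
rel inner edge 0.022396840303465514 -0.030925502962110447 rel E0 0.021647224158385072 0.32860472945186736
rel inner edge -0.0009214505765838098 -0.03102941702504808 rel E0 -0.0016710667216642547 0.3285008153889297
rel inner edge -0.0010392182064787496 -0.031941404562130446 rel E0 -0.0017888343515591954 0.32758882785184734
len/width 0.14848927833118503 0.046637044833439764
```

```bash
python3 - <<'E'
from st import *
p0=np.array([.5264,.0748]); q=down(.098)
for s in (.025,.05,.0765):
    xy=p0-Y*s+X*.0014*s/.0765
    env.movel([*xy,.092],feed=.04,ori=q); o=env.observe(); print(o["clock"],o["ee_pos"],o["contact_force"],o["opening"]*92,o["grip_force"])
env.dwell(.2)
T=wristT(); im=env.get_image("wrist"); np.save("T5.npy",T)
a=cv2.resize(im[110:220,90:430,::-1],(800,259),interpolation=cv2.INTER_CUBIC)
sc=env.get_image("scene"); cv2.imwrite("pics/sc5raw.png",sc[:,:,::-1])
b=cv2.resize(sc[215:315,80:320,::-1],(800,333),interpolation=cv2.INTER_CUBIC)
cv2.imwrite("pics/c5.png",np.vstack([a,b]))
E
```

```text
24.6333 [0.5294 0.0487 0.092 ] [ 0.6743 -2.2798  0.9328] 47.49731895035711 39.996914863586426
25.4083 [0.5323 0.0239 0.092 ] [ 0.7106 -1.4037  0.9122] 47.91317298178917 39.99598503112793
26.225 [ 0.5353 -0.0024  0.092 ] [ 0.167  -1.8572  0.9798] 47.59590421930167 39.99630331993103
```

View pics/c5.png

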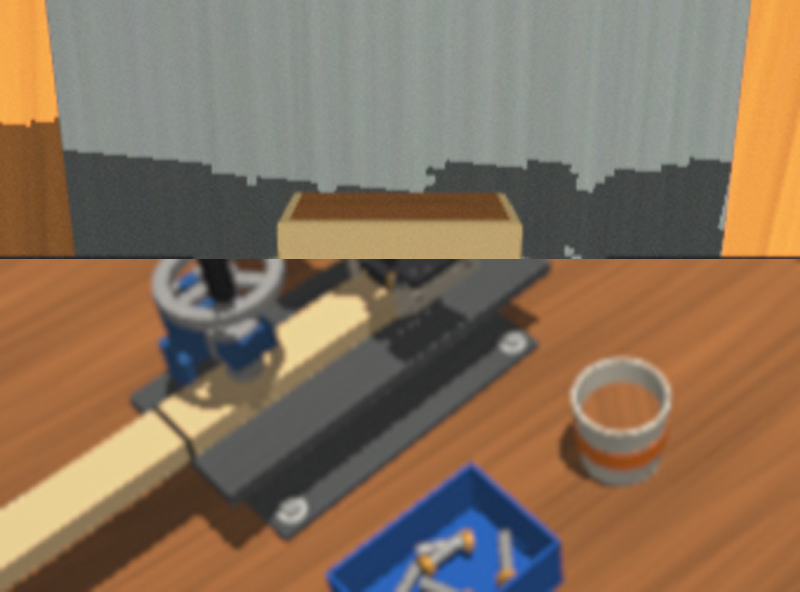

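```bash
python3 - <<'E'
import cv2
im=cv2.imread("pics/sc5raw.png"); cv2.imwrite("pics/z5.png",cv2.resize(im[250:295,110:170],(800,600),interpolation=cv2.INTER_CUBIC))
E
```

```text
(no output)
```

View pics/z5.png

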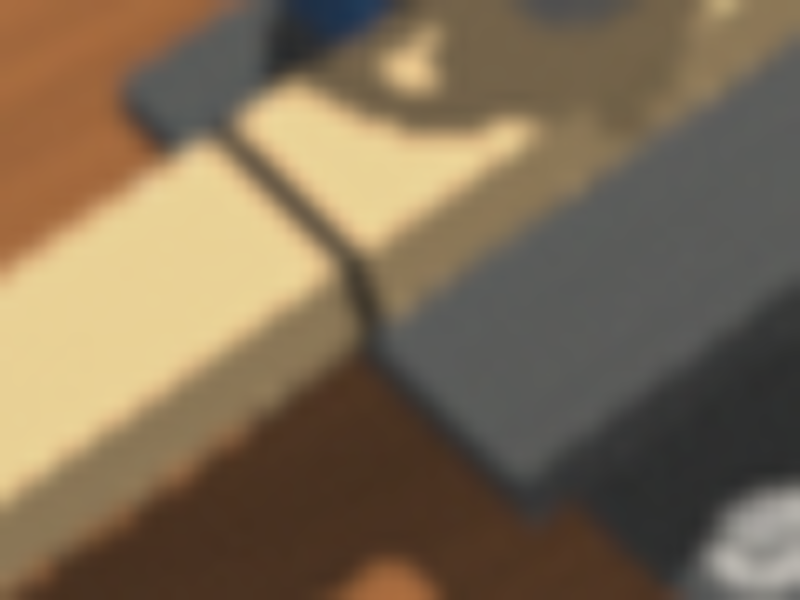

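```bash
python3 - <<'E'
from st import *
P=lambda u,v,z: ray("scene",(110+(u+.5)*.075-.5,250+(v+.5)*.075-.5),z)[:2]
c1,c2=P(525,485,.09),P(127,98,.09); m=(c1+c2)/2
print(c1,c2,np.linalg.norm(c1-c2),np.arctan2(*(c1-c2)[::-1]),"mid",m)
for n,p in [("edge pt",P(378,342,.09)),("line bot",P(371,322,.093)),("line nearTop",P(350,260,.114)),("line farTop",P(220,136,.114))]:
    print(n,p,"rel",(p-m)@X,(p-m)@Y,"rel c1",(p-c1)@Y)
T=np.load("T5.npy")
W=lambda u,v,z: ray("wrist",(90+(u+.5)*.425-.5,110+(v+.5)*110/259-.5),z,T)[:2]
c,d=W(278,220,.114),W(521,220,.114)
t=(c+d)/2; print("tail",(t-E0)@X,(t-E0)@Y,"yaw",np.arctan2(*(d-c)[::-1])-yw)
E
```

```text
[ 0.6337 -0.219 ] [ 0.4897 -0.234 ] 0.1447821106988818 0.10398925809496307 mid [ 0.5617 -0.2265]
edge pt [ 0.5829 -0.2243] rel 0.021291932117554372 0.0001364017473140826 rel c1 -0.0002971643748392087
line bot [ 0.58   -0.2236] rel 0.018412800131214165 0.0011344701000350877 rel c1 0.0007009039778817959
line nearTop [ 0.5809 -0.2236] rel 0.019359569664148677 0.0009659959022012612 rel c1 0.0005324297800479696
line farTop [ 0.5344 -0.2287] rel -0.02744361564992701 0.0005225641090570194 rel c1 8.899798690372721e-05
tail -0.00043556169896701724 0.2518322411057258 yaw -0.0005944121125993351
```

```bash
python3 - <<'E'
from st import *
p0=np.array([.5264,.0748]); xy=p0-Y*.0777+X*.0014
env.movel([*xy,.092],feed=.02,ori=down(.098)); env.dwell(.5)
o=env.observe(); print(o["clock"],o["ee_pos"],o["contact_force"],o["ft_torque"],o["grip_force"],o["opening"]*92)
print(env.close_job())
E
```

```text
27.275 [ 0.5354 -0.0021  0.092 ] [-1.4751  2.5815  1.7518] [ 0.4252  0.2399 -0.0964] 40.00086307525635 48.02487698576978
the job is handed in; nothing more can be done
None
```

I slackened the hold-down to its stop and slid the board out until the saw line lay within about 1 mm of the stand's outer edge, square to it. I left the gripper holding the board flat there and handed the job in at 27 s of the 54 s allowed; no verdict came back.

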